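# Fit the sleeve on the gauge pin, release the catch and hold the clamp lever down

### The job

Two metal sleeves of the same outer size stand beside the hold-down jig, and only one has a bore wide enough for the jig's upright gauge pin: slide that one fully down onto the pin and let go of it. Then flip the safety catch all the way over, away from the lever, and after that take the lever by its black grip bar, pull it towards you and down to its stop, so that the foot presses on the sleeve, and finish while still holding it there with the gripper, for it springs back if let go. Leave the catch flipped over, and leave the other sleeve, the paint pots, the tape roll and the sanding block where they are.

Things in the scene. Friction and masses are not known exactly. Their poses are not given: they have to be found in the camera images.
- jig: Fixed hold-down jig; origin at table height; x away from the robot (yaw up to 0.22), y left, z up. In this frame (mm): base plate x -95 to 105, y -135 to 115, 14 thick; gauge pin at (-50, -80); lever shaft along y at x 60, height 85, on three blocks (x 43 to 77, up to 102 high); catch post at (75, 25). Lever up: the clamp arm stands nearly upright at y -80, x 20 to 62, up to height 200.
- pin_foot (a point): Foot of the gauge pin, on its axis at the top face of the base plate (14 mm above the table). The steel pin is 18 mm in diameter, upright, 28 mm high, its top 7 mm tapered to 10 mm. A sleeve fully home stands on the plate, its centre 22 mm above this point. Frame as jig.
- sleeve_wide_mid (a point): Centre, half-way up, of the loose upright aluminium sleeve that fits: outer diameter 36 mm, height 44 mm, through bore 21 mm, 80 g. Stands upright on the table.
- sleeve_narrow_mid (a point): Centre, half-way up, of the loose upright aluminium sleeve that does not fit: outer diameter 36 mm, height 44 mm, through bore only 12 mm. The two stand to the right of the jig, either one nearer.
- catch_peg (a point): Middle of the catch's thumb peg: round, steel, 10 to 13 mm thick, 43 mm long, pointing from the catch's end towards the robot (jig -x); this point is 17 mm from its free end, 25 mm in front of the flat catch bar. Moves on a circle of 75 mm radius about catch_pivot. At the start about 152 mm above the table.
- catch_pivot (a point): Point on the catch's hinge axis, level with catch_peg along the jig's x; the axis runs along the jig's x axis, 100 mm above the table.
- catch (a joint): Angle of the safety catch (rad). At 0 it leans 0.8 rad from upright to the jig's +y, its bar in front of a lug on the lever's stem, and truly blocks the lever; it turns over the top to the jig's -y side, to its stop at 1.6 (leaning 0.8 rad to -y). Light (0.6 N at the peg); stays where it is left. Starts at 0 to 0.08.
- lever_grip (a point): Middle of the lever's black grip bar: a round horizontal bar 15 mm in diameter and 67 mm long, along the jig's y axis, free below, carried by a stem at its -y end only (the stem, 12 mm wide, is 44 mm from this point). It moves on a circle of 110 mm radius about lever_pivot. At the start about 176 mm above the table.
- lever_pivot (a point): Point on the axis of the lever's shaft, level with lever_grip along the jig's y; the axis runs along the jig's y axis, 85 mm above the table.
- lever (a joint): Lever angle (rad). At 0 the stem leans 0.6 rad from upright away from the robot (jig +x); pulled over the top towards the robot to its stop at 1.4 (leaning 0.8 rad to jig -x, grip bar 162 mm above the table). A spring and the foot need a growing pull of about 2 to 10 N at the grip; let go, it springs back to 0. At 1.4 its clamp arm lies level over the pin.
- foot: Round rubber foot, 34 mm in diameter, sprung, under the end of the clamp arm; origin at the centre of its underside. It touches a sleeve that is home on the pin from about 1.3 rad of the lever (0.9 N, then 300 N/m) and is pushed 10 mm into the arm at the lever's stop.
- sleeve_wide: The sleeve with the wide bore; origin at the centre of its underside.
- pot_white: White paint pot, 39 mm wide, 40 mm high, a bystander; origin under its centre.
- pot_ochre: Ochre paint pot, 39 mm wide, 40 mm high, a bystander; origin under its centre.
- duct_tape: Grey tape roll, 106 mm wide, 48 mm high, a bystander; origin under its centre.
- sanding_block: Brown sanding block, 56 x 96 x 27 mm, a bystander; origin under its centre.
- grip_bar: The lever's black grip bar (see lever_grip); origin at its middle. It can spin about its own length on the lever.
There are look-alikes about, which are no part of the job. Leave any orange or purple look-alike of the sleeve_wide alone.

How it is judged:
On the way, in this order (a step that is already met when the one before it is completed fails the run):
1. the wide-bore sleeve is fully home on the gauge pin and let go, with the catch still closed (horizontal distance between sleeve_wide_mid and pin_foot below 0.005 m and z of sleeve_wide_mid in the frame of pin_foot below 0.025 m and angle between sleeve_wide_mid's own z axis and vertical below 0.08 rad and contact force between the fingers and sleeve_wide below 0.3 N and value of joint catch below 0.4 rad), for 0.2 s.
2. the safety catch is flipped over, the lever still up (value of joint catch above 1.2 rad and value of joint lever below 0.15 rad), for 0.2 s.
3. the lever is pulled down to its stop and held, the foot pressing on the sleeve (value of joint lever above 1.33 rad and contact force between foot and sleeve_wide above 0.8 N and contact force between the fingers and grip_bar above 1 N), for 0.3 s.
At the end, for the whole second after the job is handed in: Fingers hold the lever at its stop (over 1.33 rad, 1 N); the foot presses the wide-bore sleeve (over 0.8 N), which is still, upright (0.08 rad) and home on the pin (within 5 mm of its axis, 3 mm of the plate); catch over (1.2 rad); other sleeve within 30 mm of its start (all of step 3 and value of joint catch above 1.2 rad and horizontal distance between sleeve_wide_mid and pin_foot below 0.005 m and z of sleeve_wide_mid in the frame of pin_foot below 0.025 m and angle between sleeve_wide_mid's own z axis and vertical below 0.08 rad and linear speed of sleeve_wide below 0.02 m/s and distance of sleeve_narrow_mid from where it was at the start of the episode below 0.03 m); the arm keeps its last pose, push and grip.
It fails at once if the lever is pulled while the catch is not flipped over (value of joint lever above 0.2 rad and value of joint catch below 1 rad).
It fails at once if the narrow sleeve is moved by more than 30 mm (distance of sleeve_narrow_mid from where it was at the start of the episode above 0.03 m).
It fails at once if a paint pot, the tape roll or the sanding block is moved by more than 30 mm (distance of any of pot_white, pot_ochre, duct_tape, sanding_block from where it was at the start of the episode above 0.03 m).
It also fails if it takes over 64 s, if anything falls off the work surface, if the arm or the gripper's body presses on something with over 40 N, if the wrist force passes 120 N, or if a joint passes its speed limit or range.

### The arm

A 6-joint arm with a two-finger parallel gripper is mounted at the origin on a cart in front of the work surface, level with it; the furniture and walls round the work are solid. World frame = base frame: x ahead of the robot, y to its left, z up, the work surface at z = 0. Lengths are in m, angles in rad, forces in N, time in s.
With the tool pointing down it reaches from about 0.35 to 0.975 m from the base axis. Payload 4.9 kg.
Tool frame: the origin (TCP) lies midway between the tips of the shut fingers; the grasp point (between the pads) lies 19 mm behind it; z points along the fingers, y is the line along which they close (so a half turn about z gives the same grasp; the last joint's range is limited). The gripper opens to 85 mm and grips with 20 to 120 N. Pads are 22 mm wide; open, the fingers measure 114 mm over their backs; the gripper's body (76 mm by 85 mm) begins 54 mm behind the grasp point. The pads swing forward as they close: fully open they stand 13 mm farther back than shut.
Start: joints at [-1.423, 0.053, 1.613, -0, 1.476, -0.119], TCP at [0.165, -0.603, 0.231] pointing down, gripper open.
Joint ranges: [-3.01, 3.01], [-1.01, 2.22], [0.06, 2.58], [-1.02, 4.17], [0.09, 2.62], [-3.14, 3.14]. Speed limits (rad/s): [2.57, 2.57, 3.14, 3.14, 3.14, 3.14].

### API

Orientations are given as a unit quaternion [w, x, y, z].
In Python, from plant import state, grab_frame, camera_info, job_done, spot_in, masks_of, pinpoint gives the robot as it stands.
- The arm moves only by the shell command python3 -m handwheel 'ROWS' [OPENING]. ROWS is JSON, a list that holds one entry, the list of rows, each a list of 6 numbers: the shift along the world's x, y, z in m, then the turn, a rotation vector about the world's x, y, z in degrees. In form: [[[tx, ty, tz, ax, ay, az], ...]]. A call has 1 to 20 rows; each row shifts and turns the commanded pose from where the row before left it; what a row does not reach is not made up. A row lasts 1/12 s, in which the tool goes at most 41.7 mm and 7.16 degrees, less where a joint would pass 70% of its speed; a pose out of reach is approached as far as the arm can. A call is refused whole if a number of a shift passes 0.0417 or a number of a turn 7.16, either way. A call with a gripper value outside its range is refused whole. OPENING is the opening, from 0 (shut) to 1 (fully open), set as the call begins (- or left out, the last holds). The fingers move at their own pace and stop on an object; the grip force is fixed at half the most. Time passes only in rows, so rows that do not move let the fingers close. It gives the time, the measured TCP pose, the force, the opening and the grip force at its end, in the units of the state.
- state(): the state, without advancing time (a new reading comes with each control period).
- grab_frame(name): name is "scene" or "side" or "wrist"; returns (picture, depth): 420x560x3 uint8, blue, green, red; 420x560 float32, m along the optical axis (not along the pixel's ray), 0 where there is no reading.
- camera_info(name): a dict with "fx", "fy", "cx", "cy" (pixels), "T" (4x4, takes a point from camera to world coordinates). Camera axes: x right, y up, looking along -z (the intrinsics and any distortion apply to the point x, -y, -z); pixel columns grow to the right and rows downward; lengths in m; the calibration is good to about 2 mm. A picture is of the moment at which its call begins: read the wrist's pose just before it. camera_info takes no time and is no camera call; for the wrist camera it gives the pose at the moment of the call.
- job_done(): hands the job in; it is judged then, once.
Trained networks look in the newest picture that a camera, given by its name, has taken for a name from the list of things; names that differ only in an ending like _2 or _b are one class to them, and where a whole thing is asked for, a point or a joint stands for the part that bears it (a point fixed in the world has none). Each returns a list of dicts, best first, with "conf" (0 to 1); they miss things now and then, are a little off and sometimes report something else, mostly with a low value. They report only what shows in the picture. A call takes as long as a camera call. They do not tell look-alikes from the thing itself.
- spot_in(camera, thing): "box" ([left, top, width, height] in pixels, round what is visible of it).
- masks_of(camera, thing): "region" (420x560 bool, what is visible of it) and "box" ([left, top, width, height] in pixels, round what is visible of it).
- pinpoint(camera, thing): "position" ([column, row] in pixels: a listed point, or the origin of a listed thing).
The state is a dict: "time": time; "joint_pos": joint angles; "joint_vel": joint speeds; "joint_efforts": joint torques, N m; "tool_pos": TCP position; "tool_rot": TCP orientation; "contact_force": force on the tool from outside, world axes, zero at the start; "ft_torque": the same for the moment, N m; "gripper_width": opening from 0.0 (shut) to 1.0 (fully open); "grasp_force": force on a finger pad.
Only numpy, scipy, OpenCV 4.12 (cv2) and the standard library are available. Lean on these libraries where they do the work, as an engineer would, in place of code of your own. Each camera call takes 0.05 s, during which the arm holds its last target. There are 200 camera calls.

## Working session

There is one attempt and no reset: what is moved stays moved. The work goes in short steps, Python scripts to look and compute and a shell command to move; the robot and the scene stay as the last step left them, time stands still between calls to the robot, and variables do not carry over. Pictures are saved under pics/ and viewed, at most 10 in all, crops included, and the job is handed in when it is done.

```bash
mkdir -p pics; ls; cat > h.py <<'E'
import numpy as np, cv2
from plant import *
def ray(ci,p):
    x=(p[0]-ci["cx"])/ci["fx"]; y=(p[1]-ci["cy"])/ci["fy"]
    return np.array([x,-y,-1.])
def at_depth(ci,p,d):
    T=np.array(ci["T"]); return T[:3,:3]@(ray(ci,p)*d)+T[:3,3]
def at_z(ci,p,z):
    T=np.array(ci["T"]); r=T[:3,:3]@ray(ci,p); o=T[:3,3]; return o+r*(z-o[2])/r[2]
def tri(cs,ps):
    A=np.zeros((3,3)); b=np.zeros(3); L=[]
    for ci,p in zip(cs,ps):
        T=np.array(ci["T"]); r=T[:3,:3]@ray(ci,p); r/=np.linalg.norm(r); M=np.eye(3)-np.outer(r,r); A+=M; b+=M@T[:3,3]; L.append((M,T[:3,3]))
    x=np.linalg.solve(A,b); return x,[round(1000*np.linalg.norm(M@(x-o)),1) for M,o in L]
E
python3 - <<'E'
from h import *
s=state(); print(s["time"],s["tool_pos"],s["tool_rot"])
C={}
ims=[]
for c in ["scene","side"]:
    im,d=grab_frame(c); C[c]=camera_info(c); ims.append(im); cv2.imwrite(f"pics/{c}0.png",im); np.save(c+"0.npy",d)
    print(c,{k:v for k,v in C[c].items() if k!="T"},np.round(C[c]["T"],3).tolist())
names=["pin_foot","sleeve_wide_mid","sleeve_narrow_mid","catch_peg","catch_pivot","lever_grip","lever_pivot","jig","foot"]
for n in names:
    r={c:pinpoint(c,n) for c in C}
    for c in C: print(n,c,[(np.round(x["position"],1).tolist(),round(x["conf"],2)) for x in r[c]])
    if all(r.values()): 
        x,e=tri([C[c] for c in C],[r[c][0]["position"] for c in C]); print("   ",np.round(x,4),e)
E
```

```text
pics
0.0 [ 0.16471194 -0.6022539   0.23006547] [-1.03238556e-03  9.91111716e-01  1.33028194e-01 -1.53473625e-06]
scene {'fx': 526.5726506865179, 'fy': 526.5726506865179, 'cx': 276.38044502280917, 'cy': 208.37322451595875} [[-0.783, 0.364, -0.505, -0.113], [-0.623, -0.451, 0.64, 0.703], [0.005, 0.815, 0.58, 0.913], [0.0, 0.0, 0.0, 1.0]]
side {'fx': 447.0257575844699, 'fy': 447.0257575844699, 'cx': 274.7711856123619, 'cy': 205.59065147374986} [[0.998, 0.027, -0.059, 0.469], [-0.065, 0.389, -0.919, -1.412], [-0.002, 0.921, 0.39, 0.656], [0.0, 0.0, 0.0, 1.0]]
pin_foot scene [([282.5, 274.5], 0.94)]
pin_foot side [([252.5, 228.4], 0.9)]
    [ 0.4818 -0.0776  0.0113] [np.float64(0.7), np.float64(0.7)]
sleeve_wide_mid scene [([314.9, 237.1], 0.79), ([333.4, 243.9], 0.68), ([343.2, 226.4], 0.47)]
sleeve_wide_mid side [([267.2, 222.8], 0.72), ([263.8, 248.4], 0.59), ([249.8, 267.1], 0.48), ([240.1, 250.4], 0.45)]
    [ 0.4991 -0.1974  0.0712] [np.float64(29.0), np.float64(29.0)]
sleeve_narrow_mid scene [([339.0, 208.0], 0.47)]
sleeve_narrow_mid side [([270.1, 281.6], 0.76)]
    [ 0.5241 -0.4058  0.0142] [np.float64(3.2), np.float64(3.2)]
catch_peg scene [([210.5, 246.4], 0.44)]
catch_peg side [([279.7, 170.0], 0.4)]
    [0.5778 0.0745 0.1569] [np.float64(6.2), np.float64(6.2)]
catch_pivot scene [([225.9, 252.6], 0.92)]
catch_pivot side [([278.7, 188.8], 0.75)]
    [0.5737 0.0281 0.1067] [np.float64(2.6), np.float64(2.6)]
lever_grip scene []
lever_grip side [([299.7, 163.4], 0.55), ([220.7, 272.2], 0.34)]
lever_pivot scene [([194.5, 276.1], 0.81)]
lever_pivot side []
jig scene [([249.1, 288.0], 0.73)]
jig side [([267.7, 219.5], 0.72)]
    [0.5304 0.0026 0.0014] [np.float64(6.0), np.float64(6.0)]
foot scene [([265.8, 210.7], 0.68)]
foot side [([269.7, 179.0], 0.54)]
    [ 0.5384 -0.0802  0.1828] [np.float64(0.9), np.float64(0.9)]
```

```bash
python3 - <<'E'
import cv2,numpy as np
a=cv2.imread("pics/scene0.png");b=cv2.imread("pics/side0.png")
A=cv2.resize(a[150:350,160:420],None,fx=3,fy=3,interpolation=cv2.INTER_CUBIC)
B=cv2.resize(b[130:330,180:440],None,fx=3,fy=3,interpolation=cv2.INTER_CUBIC)
cv2.imwrite("pics/A.png",A);cv2.imwrite("pics/B.png",B)
E
```

```text
(no output)
```

View pics/A.png

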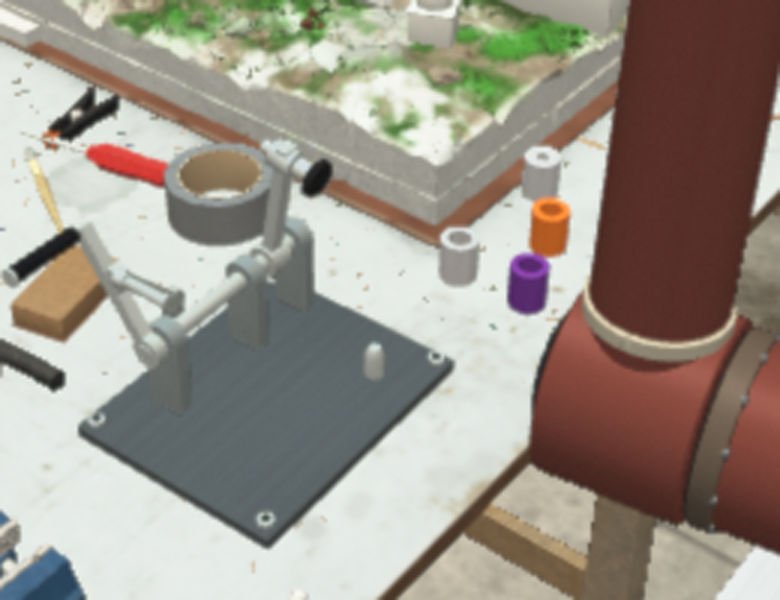

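View pics/B.png

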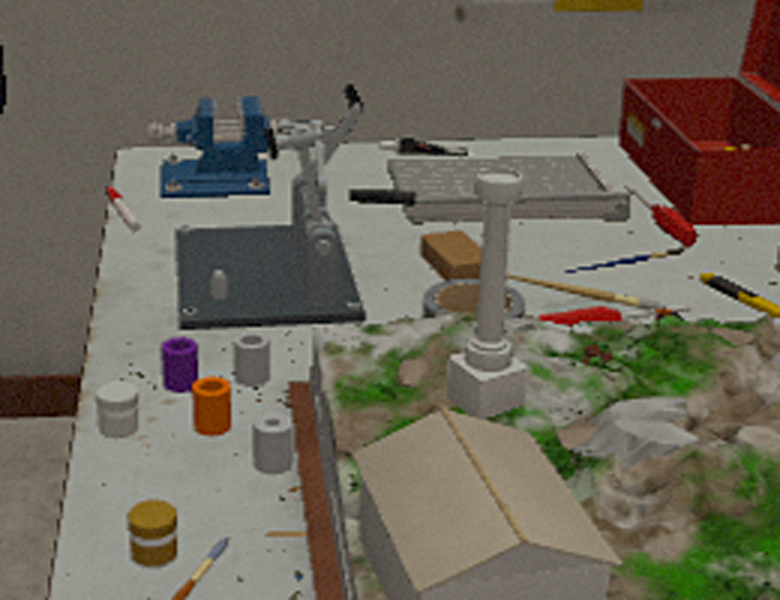

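Candidates (scene px / side px): grey A (313,235)/(264,250) with a large bore; grey B (340,207)/(271,278) with a small bore; orange (343,226) and purple (336,244) look-alikes. Grey A fits the description (metal, wide bore). The lever leans back with its catch to the left, peg visible at about (205,245). I will check the bores with the wrist camera.

```bash
python3 - <<'E'
from h import *
cs=[camera_info("scene"),camera_info("side")]
for n,p in dict(wide=[(314.9,237.1),(263.8,248.4)],narrow=[(339.5,207.7),(270.1,281.6)],pin=[(282.5,274.5),(252.5,228.4)]).items(): print(n,tri(cs,p))
c=camera_info("wrist"); T=np.array(c["T"]); print(np.round(T,3).tolist(),c["fx"],c["cx"],c["cy"])
print(state()["joint_pos"])
for n in ["pot_white","pot_ochre"]:
    r=pinpoint("side",n); print(n,r and at_z(cs[1],r[0]["position"],0))
E
```

```text
wide (array([ 0.5063056 , -0.24330025,  0.02119025]), [np.float64(6.1), np.float64(6.1)])
narrow (array([ 0.52365358, -0.40722617,  0.01497041]), [np.float64(2.8), np.float64(2.8)])
pin (array([ 0.48183782, -0.07762671,  0.01127886]), [np.float64(0.7), np.float64(0.7)])
[[0.264, 0.926, 0.27, 0.233], [-0.964, 0.254, 0.074, -0.584], [-0.0, -0.28, 0.96, 0.374], [0.0, 0.0, 0.0, 1.0]] 338.9904169190283 280.03844443607693 212.19021540974626
[-1.42297487e+00  5.26570316e-02  1.61288937e+00 -5.06051457e-06
  1.47602603e+00 -1.18965479e-01]
pot_white [ 0.39038314 -0.33054993  0.        ]
pot_ochre [ 0.42636926 -0.52194478  0.        ]
```

```bash
python3 -m handwheel '[[[0.023,0.0285,0.003,0,0,0],[0.023,0.0285,0.003,0,0,0],[0.023,0.0285,0.003,0,0,0],[0.023,0.0285,0.003,0,0,0],[0.023,0.0285,0.003,0,0,0],[0.023,0.0285,0.003,0,0,0],[0.023,0.0285,0.003,0,0,0],[0.023,0.0285,0.003,0,0,0],[0.023,0.0285,0.003,0,0,0],[0.023,0.0285,0.003,0,0,0],[0.023,0.0285,0.003,0,0,0],[0.023,0.0285,0.003,0,0,0],[0,0,0,0,0,0],[0,0,0,0,0,0]]]' 1
python3 - <<'E'
from h import *
c=camera_info("wrist"); im,d=grab_frame("wrist"); cv2.imwrite("pics/w1.png",im); np.savez("w1.npz",d=d,T=c["T"])
for n in ["pin_foot","sleeve_wide_mid","sleeve_narrow_mid","catch_peg","catch_pivot","lever_grip"]:
    for r in pinpoint("wrist",n):
        p=r["position"]; z=dict(pin_foot=.014,sleeve_wide_mid=.022,sleeve_narrow_mid=.022).get(n,.15); print(n,np.round(p,1),round(r["conf"],2),np.round(at_z(c,p,z),4))
E
```

```text
time: 2.27
tool_pos: [0.4416, -0.2597, 0.2677]
tool_rot: [0.0, 0.991, 0.135, 0.0]
contact_force: [-0.3, -0.2, 0.4]
gripper_width: 1.003
grasp_force: 0.0
sleeve_wide_mid [347.4 175.1] 0.96 [ 0.4651 -0.3335  0.022 ]
sleeve_wide_mid [282.8 116. ] 0.84 [ 0.5083 -0.2438  0.022 ]
sleeve_wide_mid [271.  182.4] 0.81 [ 0.4331 -0.2507  0.022 ]
sleeve_wide_mid [471.9 243.3] 0.27 [ 0.4259 -0.5077  0.022 ]
sleeve_narrow_mid [416.5 141.7] 0.81 [ 0.5218 -0.3962  0.022 ]
```

View pics/w1.png

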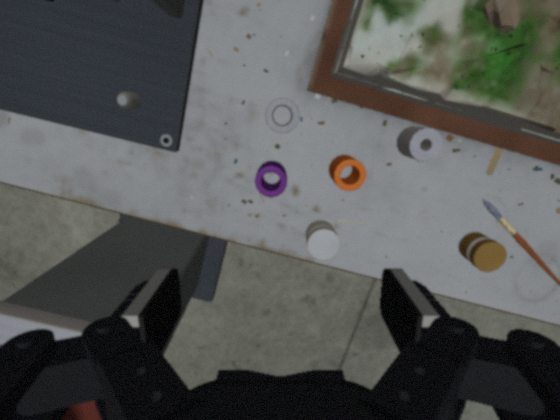

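```bash
python3 - <<'E'
from h import *
c=camera_info("wrist"); f=np.load("w1.npz"); d=f["d"]; c["T"]=f["T"]; im=cv2.imread("pics/w1.png")
for p in [(282,105),(320,88),(325,70),(345,85),(400,105),(423,130),(360,60),(125,99)]: print(p,np.round(at_depth(c,p,d[p[1],p[0]]),3))
cv2.imwrite("pics/crop1.png",cv2.resize(im[80:220,240:460],None,fx=3.5,fy=3.5,interpolation=cv2.INTER_CUBIC))
# sleeve fit: points near top
v,u=np.mgrid[90:140,255:310]; P=np.array([at_depth(c,(a,b),d[b,a]) for a,b in zip(u.ravel(),v.ravel()) if d[b,a]>0])
Q=P[(P[:,2]>.036)&(P[:,2]<.055)]; print(len(Q),np.median(Q,0),cv2.minEnclosingCircle((Q[:,:2]*1000).astype(np.float32)))
E
```

```text
(282, 105) [ 0.519 -0.24   0.043]
(320, 88) [ 0.548 -0.276  0.007]
(325, 70) [ 0.568 -0.276  0.007]
(345, 85) [ 0.559 -0.302  0.007]
(400, 105) [ 0.556 -0.37   0.005]
(423, 130) [ 0.534 -0.389  0.044]
(360, 60) [ 0.574 -0.297  0.078]
(125, 99) [ 0.481 -0.082  0.041]
631 [ 0.50926674 -0.24286532  0.04363836] ((508.6494445800781, -242.94723510742188), 17.819942474365234)
```

View pics/crop1.png

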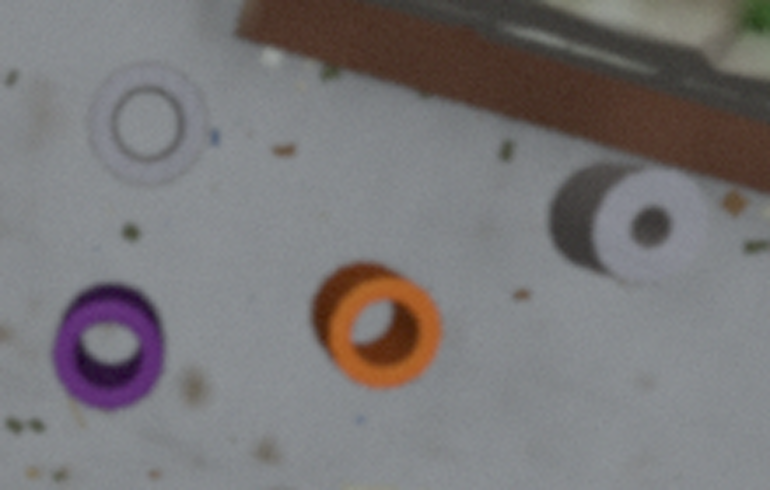

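The crop shows grey sleeve A at wrist pixel (282,115) with a wide bore (about 21 mm of 36); grey B at (425,143) has a small bore. Purple and orange are look-alikes. A is confirmed. Next I turn the camera to the robot side and look at the jig.

```bash
python3 -m handwheel '[[[0.0044,0.0055,0.0016,0,0,7.16],[0.0044,0.0055,0.0016,0,0,7.16],[0.0044,0.0055,0.0016,0,0,7.16],[0.0044,0.0055,0.0016,0,0,7.16],[0.0044,0.0055,0.0016,0,0,7.16],[0.0044,0.0055,0.0016,0,0,7.16],[0.0044,0.0055,0.0016,0,0,7.16],[0.0044,0.0055,0.0016,0,0,7.16],[0.0044,0.0055,0.0016,0,0,7.16],[0.0044,0.0055,0.0016,0,0,7.16],[0.0044,0.0055,0.0016,0,0,7.16],[0.0044,0.0055,0.0016,0,0,7.16],[0.0044,0.0055,0.0016,0,0,7.16],[0.0044,0.0055,0.0016,0,0,7.16],[0.0044,0.0055,0.0016,0,0,7.16],[0.0044,0.0055,0.0016,0,0,7.16],[0.0044,0.0055,0.0016,0,0,7.16],[0.0044,0.0055,0.0016,0,0,7.16],[0.0044,0.0055,0.0016,0,0,7.16],[0.0044,0.0055,0.0016,0,0,7.16]]]'
python3 -m handwheel '[[[0,0.02,0,0,0,7.16],[0,0.02,0,0,0,7.16],[0,0.02,0,0,0,7.16],[0,0,0,0,0,0],[0,0,0,0,0,0]]]'
cat > look.py <<'E'
import sys,json
from h import *
tag=sys.argv[1]
c=camera_info("wrist"); im,d=grab_frame("wrist"); cv2.imwrite(f"pics/{tag}.png",im); 
out={}
for n in ["pin_foot","catch_peg","catch_pivot","lever_grip","lever_pivot","jig","foot","catch","grip_bar"]:
    rs=pinpoint("wrist",n); out[n]=[r["position"] for r in rs] if not rs else [list(map(float,r["position"])) for r in rs]
    print(n,[(np.round(r["position"],1).tolist(),round(r["conf"],2)) for r in rs])
np.savez(tag+".npz",d=d,T=c["T"],o=json.dumps(out))
E
python3 look.py w2
```

```text
time: 4.28
tool_pos: [0.5287, -0.1514, 0.2992]
tool_rot: [-0.0, 0.184, 0.983, 0.0]
contact_force: [0.1, -0.4, -0.3]
gripper_width: 0.999
grasp_force: 0.0
time: 4.7
tool_pos: [0.5287, -0.091, 0.2993]
tool_rot: [0.0, 0.001, 1.0, -0.0]
contact_force: [-0.3, -0.6, -0.0]
gripper_width: 1.002
grasp_force: 0.0
pin_foot [([290.6, 132.7], 0.84)]
catch_peg [([468.4, 241.0], 0.69)]
catch_pivot [([391.8, 224.1], 0.72)]
lever_grip [([509.5, 332.0], 0.76), ([391.6, 227.1], 0.42), ([296.3, 214.9], 0.36)]
lever_pivot [([287.6, 131.5], 0.68)]
jig [([351.0, 168.2], 0.85)]
foot [([297.2, 213.8], 0.63)]Traceback (most recent call last):
  File "look.py", line 7, in <module>
    rs=pinpoint("wrist",n); out[n]=[r["position"] for r in rs] if not rs else [list(map(float,r["position"])) for r in rs]
ValueError: it knows: catch_peg, catch_pivot, duct_tape, foot, grip_bar, jig, lever_grip, lever_pivot, pin_foot, pot_ochre, pot_white, sanding_block, sleeve_narrow_mid, sleeve_wide, sleeve_wide_mid
```

View pics/w2.png

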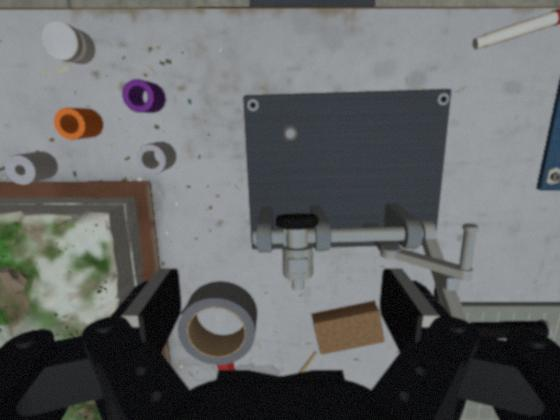

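```bash
sed -i 's/"catch","grip_bar"/"grip_bar"/' look.py
python3 look.py w2
python3 -m handwheel '[[[-0.02,0.03,0,0,0,0],[-0.02,0.03,0,0,0,0],[-0.02,0.03,0,0,0,0],[0,0,0,0,0,0],[0,0,0,0,0,0]]]'
python3 look.py w3
python3 - <<'E'
from h import *
import json
c0=camera_info("wrist"); F=[np.load(f"{t}.npz") for t in ["w2","w3"]]
O=[json.loads(str(f["o"])) for f in F]; C=[dict(c0,T=f["T"]) for f in F]
for n in O[0]:
    if O[0][n] and O[1][n]: print(n,tri(C,[o[n][0] for o in O]))
d=F[0]["d"]
for p in dict(pintop=(290,132),b1=(253,105),b2=(443,99),peg_free=(469,229),peg_mid=(468,245),peg_base=(467,268),arm=(297,285)).items(): print(p,np.round(at_depth(C[0],p[1],d[p[1][1],p[1][0]]),4))
E
```

```text
pin_foot [([287.9, 132.8], 0.6)]
catch_peg [([469.3, 240.4], 0.79)]
catch_pivot []
lever_grip [([510.6, 331.5], 0.89)]
lever_pivot []
jig [([351.5, 168.4], 0.82)]
foot [([300.3, 214.7], 0.84)]
grip_bar [([503.6, 326.8], 0.84)]
time: 5.97
tool_pos: [0.4683, 0.0002, 0.2997]
tool_rot: [0.001, -0.001, 1.0, -0.0]
contact_force: [0.7, -0.4, -0.7]
gripper_width: 1.001
grasp_force: 0.0
pin_foot [([215.1, 183.9], 0.86)]
catch_peg [([361.5, 300.8], 0.7)]
catch_pivot [([304.1, 275.9], 0.91), ([218.3, 181.8], 0.19)]
lever_grip [([284.8, 354.0], 0.42)]
lever_pivot [([377.3, 279.5], 0.64), ([163.3, 349.5], 0.16)]
jig [([282.0, 214.2], 0.73), ([303.7, 276.8], 0.28)]
foot [([185.2, 282.3], 0.85)]
grip_bar [([302.0, 275.9], 0.21)]
pin_foot (array([ 0.48096255, -0.08055461,  0.02814972]), [np.float64(1.3), np.float64(1.3)])
catch_peg (array([0.56638649, 0.07762136, 0.15950245]), [np.float64(0.2), np.float64(0.2)])
lever_grip (array([0.53169543, 0.0051874 , 0.30597398]), [np.float64(19.0), np.float64(19.0)])
jig (array([0.52751325, 0.00289173, 0.00320758]), [np.float64(1.3), np.float64(1.3)])
foot (array([ 0.53104438, -0.07588899,  0.19283147]), [np.float64(1.2), np.float64(1.2)])
grip_bar (array([0.5017776 , 0.00197598, 0.31589548]), [np.float64(37.4), np.float64(37.4)])
('pintop', (290, 132)) [ 0.4782 -0.0792  0.0429]
('b1', (253, 105)) [ 0.4482 -0.1226  0.0206]
('b2', (443, 99)) [0.4416 0.1022 0.0192]
('peg_free', (469, 229)) [0.5557 0.0759 0.1588]
('peg_mid', (468, 245)) [0.5708 0.0774 0.1589]
('peg_base', (467, 268)) [0.5933 0.0799 0.159 ]
('arm', (297, 285)) [ 0.5878 -0.0774  0.2007]
```

View pics/w3.png

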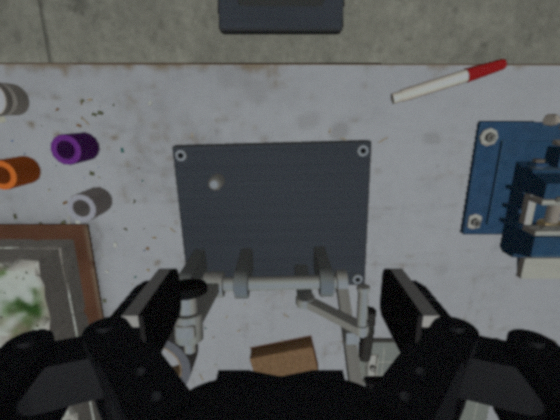

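The picture shows pin top at (215,184), peg at (363,305), lever stem at (352,320), and the grip bar behind the finger. Refine pin and peg by depth.

```bash
cat > pc.py <<'E'
from h import *
def cloud(t):
    f=np.load(t+".npz"); c=dict(camera_info("wrist"),T=f["T"]); d=f["d"]; v,u=np.nonzero(d>0.05); D=d[v,u]
    T=f["T"]; R=np.stack([(u-c["cx"])/c["fx"],-(v-c["cy"])/c["fy"],-np.ones_like(D)],1)*D[:,None]
    return R@T[:3,:3].T+T[:3,3]
def sel(P,lo,hi): return P[((P>lo)&(P<hi)).all(1)]
E
python3 - <<'E'
from pc import *
for t in ["w2","w3"]:
    P=cloud(t); q=sel(P,(.455,-.11,.024),(.51,-.05,.055)); print(t,"pin",len(q),q.min(0),q.max(0),np.median(q,0)); q=q[q[:,2]>.037]; print("  top",len(q),q.mean(0))
    q=sel(P,(.53,.06,.14),(.585,.1,.175)); print("peg",len(q),q.min(0),q.max(0),np.median(q,0))
    q=sel(P,(.60,.04,.155),(.72,.2,.21)); print("grip",len(q),len(q) and (q.min(0),q.max(0),np.median(q,0)))
E
```

```text
w2 pin 181 [ 0.47081305 -0.08718577  0.02859021] [ 0.4878442  -0.07077589  0.04355443] [ 0.4794075  -0.0791617   0.03973766]
  top 136 [ 0.47968313 -0.07917673  0.04054627]
peg 464 [0.55278465 0.07283005 0.1508141 ] [0.58498025 0.0852758  0.16211888] [0.56699551 0.07772753 0.15848105]
grip 1437 (array([0.60008774, 0.06644365, 0.15500276]), array([0.65216962, 0.15112105, 0.18505643]), array([0.63966742, 0.10099363, 0.17812655]))
w3 pin 193 [ 0.47087641 -0.08720121  0.02422894] [ 0.48817194 -0.06971141  0.04327299] [ 0.47816829 -0.07688689  0.0386342 ]
  top 124 [ 0.47912408 -0.07790185  0.04038898]
peg 374 [0.55264325 0.07353245 0.15083076] [0.58497303 0.08576536 0.16156842] [0.56605606 0.07899291 0.15864247]
grip 690 (array([0.6002155 , 0.06705518, 0.1550178 ]), array([0.64868716, 0.09866954, 0.18372964]), array([0.63701526, 0.07614235, 0.16945507]))
```

```bash
python3 -m handwheel '[[[0.005,-0.0304,-0.005,0,0,0],[0.005,-0.0304,-0.005,0,0,0],[0.005,-0.0304,-0.005,0,0,0],[0.005,-0.0304,-0.005,0,0,0],[0.005,-0.0304,-0.005,0,0,0],[0.005,-0.0304,-0.005,0,0,0],[0.005,-0.0304,-0.005,0,0,0],[0.005,-0.0304,-0.005,0,0,0],[0,0,-0.036,0,0,0],[0,0,-0.036,0,0,0],[0,0,-0.036,0,0,0],[0,0,-0.036,0,0,0],[0,0,-0.02,0,0,0],[0,0,0,0,0,0],[0,0,0,0,0,0]]]' 1
python3 - <<'E'
from h import *
c=camera_info("wrist"); im,d=grab_frame("wrist"); cv2.imwrite("pics/w4.png",im); np.savez("w4.npz",d=d,T=c["T"])
from pc import *
P=cloud("w4"); q=sel(P,(.48,-.275,.036),(.54,-.21,.055)); print(len(q),q.min(0),q.max(0),cv2.minEnclosingCircle((q[:,:2]*1000).astype(np.float32)))
E
```

```text
time: 7.67
tool_pos: [0.508, -0.2438, 0.0941]
tool_rot: [-0.001, 0.0, 1.0, 0.001]
contact_force: [-0.2, -1.0, 1.0]
gripper_width: 1.002
grasp_force: 0.0
1906 [ 0.49099213 -0.25966707  0.03602841] [ 0.526116   -0.22461685  0.04598028] ((508.7076110839844, -241.95269775390625), 18.127601623535156)
```

```bash
python3 -m handwheel '[[[0.0007,0.001,-0.03,0,0,0],[0,0,-0.03,0,0,0],[0,0,-0.02,0,0,0],[0,0,-0.007,0,0,0],[0,0,0,0,0,0],[0,0,0,0,0,0]]]' 1
python3 -m handwheel '[[[0,0,0,0,0,0],[0,0,0,0,0,0],[0,0,0,0,0,0],[0,0,0,0,0,0],[0,0,0,0,0,0],[0,0,0,0,0,0],[0,0,0,0,0,0],[0,0,0,0,0,0],[0,0,0,0,0,0],[0,0,0,0,0,0]]]' 0
python3 -m handwheel '[[[0,0,0.02,0,0,0],[0,0,0.03,0,0,0],[0,0,0.03,0,0,0],[0,0,0.01,0,0,0],[0,0,0,0,0,0]]]' 0
```

```text
time: 8.22
tool_pos: [0.5111, -0.2441, 0.0106]
tool_rot: [0.001, 0.0, 1.0, -0.001]
contact_force: [-1.0, 0.3, -0.7]
gripper_width: 1.003
grasp_force: 0.0
time: 9.05
tool_pos: [0.5104, -0.2436, 0.0096]
tool_rot: [0.001, 0.0, 1.0, -0.0]
contact_force: [-1.5, 0.9, 6.0]
gripper_width: 0.396
grasp_force: 60.2
time: 9.47
tool_pos: [0.5114, -0.2443, 0.1016]
tool_rot: [0.003, 0.0, 1.0, -0.002]
contact_force: [-0.4, 0.5, 0.0]
gripper_width: 0.398
grasp_force: 59.9
```

```bash
python3 - <<'E'
from h import *
s=state(); c=camera_info("wrist"); im,d=grab_frame("wrist"); np.savez("w5.npz",d=d,T=c["T"])
cv2.imwrite("pics/w5.png",im)
from pc import *
t=np.array(s["tool_pos"]); print(t,s["tool_rot"]); P=cloud("w5")-t; q=sel(P,(-.025,-.025,-.02),(.03,.025,.06))
print(len(q),q.min(0),q.max(0)); 
for lo in np.arange(-.01,.055,.005):
    k=q[(q[:,2]>lo)&(q[:,2]<lo+.005)]
    if len(k)>10: print(round(lo,3),len(k),np.round(k.min(0),4),np.round(k.max(0),4))
print([(np.round(r["position"],1),r["conf"],at_depth(c,r["position"],-0+ (c["T"][2][3]-(t[2]+.012)))) for r in pinpoint("wrist","sleeve_wide_mid")])
E
```

```text
[ 0.51143567 -0.24433738  0.1016126 ] [ 2.77726190e-03  2.99048645e-04  9.99994471e-01 -1.80398895e-03]
13499 [-0.01993722 -0.02499915 -0.01009056] [0.01630382 0.02499112 0.05966336]
-0.01 146 [-0.0193 -0.0151 -0.0098] [ 0.0098  0.0186 -0.005 ]
-0.005 326 [-0.0193 -0.0152 -0.005 ] [ 0.0099  0.0182 -0.    ]
0.0 449 [-0.0193 -0.0205  0.    ] [0.0101 0.0231 0.005 ]
0.005 704 [-0.0192 -0.0247  0.005 ] [0.01   0.0246 0.01  ]
0.01 794 [-0.0193 -0.0248  0.01  ] [0.0099 0.0248 0.015 ]
0.015 936 [-0.0193 -0.025   0.015 ] [0.0101 0.0246 0.02  ]
0.02 1030 [-0.0199 -0.025   0.02  ] [0.0099 0.0248 0.025 ]
0.025 1191 [-0.0196 -0.025   0.025 ] [0.0109 0.0246 0.03  ]
0.03 4878 [-0.0195 -0.0248  0.03  ] [0.0163 0.0246 0.035 ]
0.035 1330 [-0.0191 -0.0247  0.035 ] [0.0144 0.0249 0.04  ]
0.04 379 [-0.0142 -0.025   0.04  ] [0.0068 0.025  0.045 ]
0.045 438 [-0.0147 -0.0249  0.045 ] [-0.0049  0.025   0.05  ]
0.05 478 [-0.0132 -0.025   0.05  ] [-0.0112  0.025   0.055 ]
[(array([150.9, 157.1]), 0.93, array([ 0.45619663, -0.29320318,  0.11316259])), (array([271.4, 108.7]), 0.84, array([ 0.4384003 , -0.24699094,  0.10770089])), (array([279.1, 285.1]), 0.58, array([ 0.5032493 , -0.24396953,  0.12705152])), (array([153.7,  17.8]), 0.45, array([ 0.40498627, -0.29218204,  0.0978707 ]))]
```

View pics/w5.png

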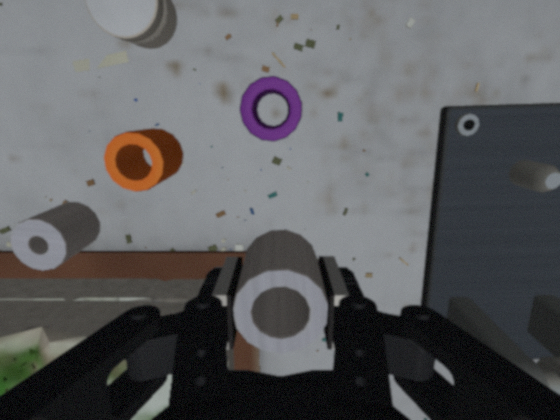

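```bash
python3 - <<'E'
from pc import *
for t in ["w2","w3"]:
    q=sel(cloud(t),(.45,-.12,.1),(.65,-.04,.26))
    for lo in np.arange(.1,.22,.02):
        k=q[(q[:,2]>lo)&(q[:,2]<lo+.02)]
        if len(k)>5: print(t,round(lo,2),len(k),np.round(k.min(0),3),np.round(k.max(0),3))
E
python3 -m handwheel '[[[-0.0051,0.0276,0,0,0,0],[-0.0051,0.0276,0,0,0,0],[-0.0051,0.0276,0,0,0,0],[-0.0051,0.0276,0,0,0,0],[0,0,0,0,0,0],[0,0,0,0,0,0]]]' 0
```

```text
w2 0.1 308 [ 0.579 -0.116  0.1  ] [ 0.599 -0.04   0.116]
w2 0.12 7 [ 0.577 -0.084  0.122] [ 0.583 -0.084  0.135]
w2 0.16 25 [ 0.536 -0.087  0.174] [ 0.537 -0.066  0.18 ]
w2 0.18 891 [ 0.532 -0.094  0.18 ] [ 0.593 -0.061  0.2  ]
w2 0.2 1137 [ 0.532 -0.089  0.2  ] [ 0.593 -0.065  0.208]
w3 0.1 210 [ 0.577 -0.081  0.1  ] [ 0.596 -0.04   0.119]
w3 0.12 100 [ 0.574 -0.08   0.12 ] [ 0.585 -0.067  0.14 ]
w3 0.14 135 [ 0.57 -0.08  0.14] [ 0.583 -0.067  0.16 ]
w3 0.16 156 [ 0.535 -0.086  0.16 ] [ 0.582 -0.064  0.18 ]
w3 0.18 764 [ 0.532 -0.087  0.18 ] [ 0.592 -0.06   0.2  ]
w3 0.2 841 [ 0.531 -0.086  0.2  ] [ 0.592 -0.065  0.208]
time: 10.07
tool_pos: [0.4872, -0.1309, 0.0953]
tool_rot: [-0.002, -0.001, 1.0, 0.001]
contact_force: [0.3, -0.4, -0.6]
gripper_width: 0.402
grasp_force: 60.1
```

```bash
python3 -m handwheel '[[[-0.002,0.017,0,0,0,0],[-0.002,0.017,0,0,0,0],[-0.002,0.018,0,0,0,0],[0,0,-0.01,0,0,0],[0,0,-0.01,0,0,0],[0,0,0,0,0,0],[0,0,0,0,0,0],[0,0,0,0,0,0]]]' 0
python3 - <<'E'
from h import *
s=state(); print(s["tool_pos"],s["tool_rot"],s["joint_vel"])
c=camera_info("wrist"); im,d=grab_frame("wrist"); np.savez("w6.npz",d=d,T=c["T"]); cv2.imwrite("pics/w6.png",im)
from pc import *
t=np.array(s["tool_pos"]); P=cloud("w6"); k=sel(P-t,(-.03,-.012,.030),(.03,.012,.037)); print("sleeve",k.min(0)+t,k.max(0)+t)
k=sel(P,(.455,-.11,.022),(.51,-.05,.043)); print("pin",len(k),len(k) and (k.min(0),k.max(0)))
im2,d2=grab_frame("scene"); im3,d3=grab_frame("side")
cv2.imwrite("pics/ss.png",np.hstack([cv2.resize(x,(400,400),interpolation=cv2.INTER_CUBIC) for x in (im2[225:305,245:325],im3[180:250,220:290])]))
E
```

```text
time: 10.73
tool_pos: [0.4829, -0.0815, 0.0777]
tool_rot: [-0.001, 0.001, 1.0, 0.0]
contact_force: [-0.3, -0.2, -0.7]
gripper_width: 0.401
grasp_force: 60.2
[ 0.48291961 -0.08146481  0.07773095] [-5.19996214e-04  8.81756996e-04  9.99999475e-01  5.23758637e-05] [ 0.00385958 -0.01340428 -0.01039309  0.00338287 -0.00074213  0.00055764]
sleeve [ 0.46317298 -0.09346459  0.10773455] [ 0.49944623 -0.06946665  0.11411824]
pin 384 (array([ 0.47039929, -0.08759407,  0.02208756]), array([ 0.47900799, -0.07008374,  0.04164723]))
```

View pics/ss.png

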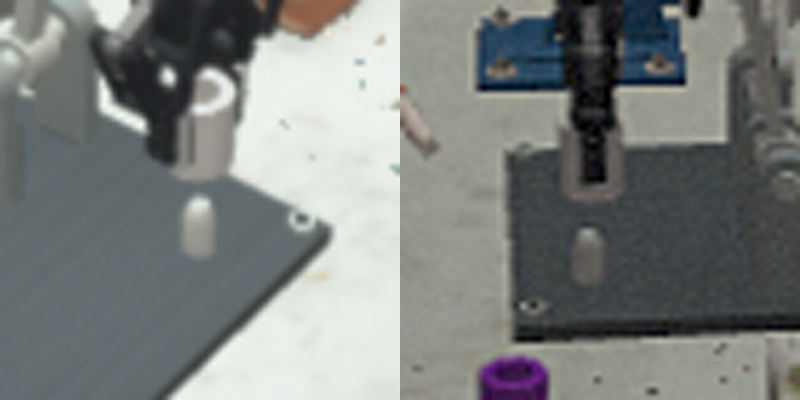

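```bash
python3 -m handwheel '[[[-0.002,0.0027,-0.006,0,0,0],[0,0,-0.01,0,0,0],[0,0,-0.008,0,0,0],[0,0,0,0,0,0],[0,0,0,0,0,0]]]' 0
python3 -m handwheel '[[[0,0,-0.006,0,0,0],[0,0,-0.006,0,0,0],[0,0,0,0,0,0]]]' 0
```

```text
time: 11.3
tool_pos: [0.4801, -0.0776, 0.053]
tool_rot: [-0.001, 0.0, 1.0, 0.0]
contact_force: [0.5, 0.1, -0.7]
gripper_width: 0.405
grasp_force: 60.2
time: 11.55
tool_pos: [0.4806, -0.0782, 0.0412]
tool_rot: [-0.001, 0.0, 1.0, -0.0]
contact_force: [0.2, -3.2, -2.4]
gripper_width: 0.401
grasp_force: 60.1
```

```bash
python3 -m handwheel '[[[0,0,-0.006,0,0,0],[0,0,-0.006,0,0,0],[0,0,-0.004,0,0,0],[0,0,0,0,0,0],[0,0,0,0,0,0]]]' 0
```

```text
time: 11.97
tool_pos: [0.4807, -0.0783, 0.0256]
tool_rot: [-0.0, 0.0, 1.0, -0.0]
contact_force: [-0.2, -5.1, -3.4]
gripper_width: 0.397
grasp_force: 60.1
```

```bash
python3 -m handwheel '[[[0,-0.0005,-0.0015,0,0,0],[0,0,0,0,0,0],[0,0,0,0,0,0]]]' 0
python3 -m handwheel '[[[0,0,0,0,0,0],[0,0,0,0,0,0],[0,0,0,0,0,0],[0,0,0,0,0,0],[0,0,0,0,0,0],[0,0,0,0,0,0],[0,0,0,0,0,0],[0,0,0,0,0,0]]]' 1
python3 -m handwheel '[[[0,0,0.03,0,0,0],[0,0,0.03,0,0,0],[0,0,0.03,0,0,0],[0,0,0,0,0,0],[0,0,0,0,0,0]]]' 1
python3 - <<'E'
from h import *
c=camera_info("wrist"); im,d=grab_frame("wrist"); np.savez("w7.npz",d=d,T=c["T"]); cv2.imwrite("pics/w7.png",im)
from pc import *
P=cloud("w7"); k=sel(P,(.44,-.12,.03),(.53,-.04,.09)); print(len(k),k.min(0),k.max(0)); k=k[k[:,2]>k[:,2].max()-.006]; print(np.median(k,0),cv2.minEnclosingCircle((k[:,:2]*1000).astype(np.float32)))
E
```

```text
time: 12.22
tool_pos: [0.481, -0.0784, 0.0247]
tool_rot: [0.0, 0.0, 1.0, 0.0]
contact_force: [0.6, -3.1, -2.9]
gripper_width: 0.401
grasp_force: 60.3
time: 12.88
tool_pos: [0.4811, -0.0784, 0.0248]
tool_rot: [0.0, 0.0, 1.0, 0.0]
contact_force: [-0.2, -0.2, -0.1]
gripper_width: 0.999
grasp_force: 0.0
time: 13.3
tool_pos: [0.4828, -0.079, 0.1174]
tool_rot: [0.003, 0.0, 1.0, -0.001]
contact_force: [-0.5, -0.2, -0.3]
gripper_width: 0.999
grasp_force: 0.0
2707 [ 0.46189391 -0.095552    0.03000133] [ 0.49716893 -0.05986367  0.06011508]
[ 0.47875507 -0.07781999  0.05768125] ((479.7487487792969, -77.80555725097656), 17.982341766357422)
```

```bash
python3 -m handwheel '[[[0,0,0.035,0,0,0],[0,0,0.035,0,0,0],[0,0,0.035,0,0,0],[0,0,0.035,0,0,0],[0.0117,0.0277,0,0,0,0],[0.0117,0.0277,0,0,0,0],[0.0117,0.0277,0,0,0,0],[0.0117,0.0277,0,0,0,0],[0.0117,0.0277,0,0,0,0],[0.0117,0.0277,0,0,0,0],[0.0117,0.0277,0,0,0,0],[0,0,-0.02,0,0,0],[0,0,0,0,0,0],[0,0,0,0,0,0]]]' 0
python3 look.py w8
python3 - <<'E'
from pc import *
P=cloud("w8")
for n,lo,hi in [("peg",(.53,.06,.14),(.585,.1,.175)),("grip",(.60,.085,.165),(.72,.2,.20)),("tip",(.5,.08,.2),(.62,.16,.27))]:
    q=sel(P,lo,hi); print(n,len(q),len(q) and (q.min(0),q.max(0),np.median(q,0)))
E
```

```text
time: 14.52
tool_pos: [0.5612, 0.1154, 0.2312]
tool_rot: [-0.003, 0.0, 1.0, -0.0]
contact_force: [0.8, 0.4, 0.6]
gripper_width: 0.001
grasp_force: 0.0
pin_foot [([86.9, 108.7], 0.98)]
catch_peg [([228.1, 234.1], 0.76)]
catch_pivot [([178.8, 216.5], 0.87)]
lever_grip [([282.4, 348.7], 0.78)]
lever_pivot [([277.4, 223.2], 0.84)]
jig [([177.2, 149.1], 0.63)]
foot []
grip_bar [([280.2, 348.1], 0.64)]
peg 703 (array([0.5527674 , 0.07380145, 0.15173201]), array([0.58498993, 0.08580887, 0.1621631 ]), array([0.56682673, 0.08070638, 0.15873293]))
grip 163 (array([0.64030936, 0.11264928, 0.17978347]), array([0.65201571, 0.12010868, 0.18446475]), array([0.64490866, 0.11602803, 0.18226336]))
tip 2767 (array([0.54953867, 0.10264159, 0.23455016]), array([0.57271601, 0.12991815, 0.26997614]), array([0.55188458, 0.11603387, 0.25674386]))
```

View pics/w8.png

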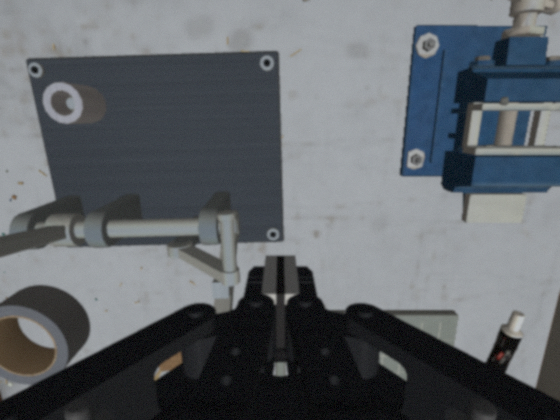

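The picture shows the sleeve on the pin at (63,102), the peg at (229,235) and the shut fingers right of it at (281,270). I go down and push in -y.

```bash
python3 -m handwheel '[[[0.002,0,-0.03,0,0,0],[0.002,0,-0.03,0,0,0],[0,0,-0.026,0,0,0],[0,0,0,0,0,0],[0,-0.01,0,0,0,0],[0,-0.01,0,0,0,0],[0,-0.01,0,0,0,0],[0,-0.01,0,0,0,0],[0,-0.01,0,0,0,0],[0,-0.01,0,0,0,0]]]' 0
python3 -m handwheel '[[[0,-0.01,0,0,0,0],[0,-0.01,0,0,0,0],[0,-0.01,0,0,0,0],[0,-0.01,0,0,0,0],[0,0,0,0,0,0],[0,0,0,0,0,0]]]' 0
python3 look.py w9; python3 - <<'E'
from pc import *
q=sel(cloud("w9"),(.545,-.05,.14),(.585,.1,.19)); print(len(q),len(q) and (q.min(0),q.max(0),np.median(q,0)))
E
```

```text
time: 15.8
tool_pos: [0.5704, 0.0622, 0.1672]
tool_rot: [0.004, -0.0, 1.0, 0.008]
contact_force: [-34.9, 22.3, 70.6]
gripper_width: -0.0
grasp_force: 35.0
time: 16.3
tool_pos: [0.567, 0.0145, 0.1492]
tool_rot: [0.0, 0.001, 1.0, 0.0]
contact_force: [1.1, 0.6, -0.5]
gripper_width: -0.001
grasp_force: 0.0
pin_foot [([157.8, 93.1], 0.59)]
catch_peg [([231.6, 304.1], 0.74)]
catch_pivot [([301.8, 241.3], 0.89)]
lever_grip []
lever_pivot []
jig [([264.0, 155.2], 0.78), ([98.6, 360.0], 0.28)]
foot [([274.6, 377.6], 0.54)]
grip_bar [([157.7, 92.7], 0.52), ([303.0, 241.9], 0.49)]
4049 (array([ 0.55438421, -0.01211288,  0.15255303]), array([0.57793522, 0.03152658, 0.18994929]), array([0.55860209, 0.01231906, 0.17171131]))
```

```bash
python3 - <<'E'
from pc import *
f=np.load("w9.npz"); c=dict(camera_info("wrist"),T=f["T"]); d=f["d"]
print(at_depth(c,(231.6,304.1),d[304,231]), at_z(c,(231.6,304.1),.155))
im,dd=grab_frame("scene"); cs=camera_info("scene"); 
im2,d2=grab_frame("side"); c2=camera_info("side")
for n in ["catch_peg","lever_grip","catch_pivot"]:
    a=pinpoint("scene",n); b=pinpoint("side",n)
    print(n,[(np.round(x["position"],1),round(x["conf"],2)) for x in a],[(np.round(x["position"],1),round(x["conf"],2)) for x in b]); 
    if a: p=a[0]["position"]; print(at_depth(cs,p,dd[int(p[1]),int(p[0])]))
    if a and b: print(tri([cs,c2],[a[0]["position"],b[0]["position"]]))
P=cloud("w9"); q=sel(P,(.545,-.07,.125),(.60,.12,.175)); 
for y in np.arange(-.07,.12,.01):
    k=q[(q[:,1]>y)&(q[:,1]<y+.01)]; 
    if len(k)>8: print(round(y,2),len(k),np.round(k.min(0),3),np.round(k.max(0),3))
cv2.imwrite("pics/s9.png",np.hstack([cv2.resize(x,(400,400),interpolation=cv2.INTER_CUBIC) for x in (im[200:300,170:270],im2[130:230,230:330])]))
E
```

```text
[ 0.56935293 -0.00440892  0.17105869] [ 0.57918895 -0.007016    0.155     ]
catch_peg [(array([231.3, 222.6]), 0.47)] [(array([334.3, 216.7]), 0.67), (array([280.2, 174.8]), 0.61), (array([232. , 315.1]), 0.36)]
[0.55350155 0.0223919  0.19957586]
(array([ 0.72361243, -0.12933141,  0.05234271]), [np.float64(24.1), np.float64(24.1)])
lever_grip [(array([172.3, 233.6]), 0.86), (array([286., 274.]), 0.4)] [(array([251.8, 225.7]), 0.73), (array([299.5, 163.3]), 0.65)]
[0.64721552 0.11718705 0.17989585]
(array([0.58507278, 0.04688922, 0.05877179]), [np.float64(137.0), np.float64(137.0)])
catch_pivot [(array([225.7, 250.1]), 0.93), (array([172.7, 232.1]), 0.49)] [(array([280.3, 190.2]), 0.73)]
[ 0.66991191 -0.06911328 -0.00179045]
(array([0.57985317, 0.02073947, 0.10513103]), [np.float64(1.1), np.float64(1.1)])
-0.07 1536 [ 0.568 -0.07   0.125] [ 0.588 -0.067  0.175]
-0.02 77 [ 0.555 -0.012  0.164] [ 0.575 -0.01   0.172]
-0.01 1083 [ 0.555 -0.01   0.161] [ 0.574 -0.     0.174]
0.0 419 [0.555 0.    0.153] [0.561 0.01  0.175]
0.01 560 [0.555 0.01  0.153] [0.557 0.02  0.175]
0.02 436 [0.555 0.02  0.153] [0.561 0.029 0.175]
```

```bash
python3 -m handwheel '[[[0,0,-0.006,0,0,0],[0,-0.004,-0.004,0,0,0],[0,-0.005,0,0,0,0],[0,-0.005,0,0,0,0],[0,-0.005,0,0,0,0],[0,-0.004,0,0,0,0],[0,0,0,0,0,0],[0,0,0,0,0,0]]]' 0
python3 look.py w10; python3 - <<'E'
from pc import *
P=cloud("w10"); q=sel(P,(.545,-.055,.125),(.60,.12,.175)); 
for y in np.arange(-.07,.12,.01):
    k=q[(q[:,1]>y)&(q[:,1]<y+.01)]; 
    if len(k)>8: print(round(y,2),len(k),np.round(k.min(0),3),np.round(k.max(0),3))
E
```

```text
time: 17.82
tool_pos: [0.5671, -0.006, 0.1366]
tool_rot: [0.0, 0.0, 1.0, 0.003]
contact_force: [7.2, 6.7, -8.8]
gripper_width: 0.001
grasp_force: 6.4
pin_foot [([177.0, 92.8], 0.73)]
catch_peg [([238.1, 301.2], 0.77)]
catch_pivot [([339.6, 249.3], 0.83)]
lever_grip []
lever_pivot [([181.3, 92.1], 0.48), ([170.2, 90.7], 0.23)]
jig [([290.2, 155.6], 0.69)]
foot [([32.2, 251.8], 0.69)]
grip_bar [([170.6, 89.1], 0.43)]
-0.03 893 [ 0.555 -0.03   0.148] [ 0.575 -0.02   0.162]
-0.02 718 [ 0.555 -0.02   0.141] [ 0.565 -0.01   0.175]
-0.01 1540 [ 0.555 -0.01   0.14 ] [ 0.599 -0.     0.175]
0.0 575 [0.555 0.    0.14 ] [0.561 0.008 0.175]
```

```bash
python3 -m handwheel '[[[0,0.008,0.002,0,0,0],[0,0.002,0.03,0,0,0],[0,0,0.03,0,0,0],[0,0,0.03,0,0,0],[0,0,0.03,0,0,0],[0.005,0.009,0,0,0,-7.16],[0.006,0.009,0,0,0,-7.16],[0.006,0.009,0,0,0,-7.16],[0.006,0.009,0,0,0,-7.16],[0.006,0.009,0,0,0,-7.16],[0.006,0.009,0,0,0,-7.16],[0.006,0.009,0,0,0,-7.16],[0.006,0.009,0,0,0,-7.16],[0.006,0.009,0,0,0,-7.16],[0.006,0.009,0,0,0,-7.16],[0.006,0.009,0,0,0,-7.16],[0.006,0.009,0,0,0,-7.16],[0.006,0.005,0,0,0,-2.1],[0,0,0,0,0,0],[0,0,0,0,0,0]]]' 0.6
python3 look.py w11; python3 - <<'E'
from pc import *
P=cloud("w11")
q=sel(P,(.60,.0,.15),(.70,.2,.20)); print(len(q))
for y in np.arange(0.03,.16,.01):
    k=q[(q[:,1]>y)&(q[:,1]<y+.01)]; 
    if len(k)>8: print(round(y,2),len(k),np.round(k.min(0),4),np.round(k.max(0),4))
q=sel(P,(.545,-.055,.125),(.60,0.02,.175)); print("peg",len(q),len(q) and (q.min(0),q.max(0)))
im2,d2=grab_frame("side"); im1,d1=grab_frame("scene")
E
```

```text
time: 19.93
tool_pos: [0.6438, 0.115, 0.2603]
tool_rot: [-0.0, 0.695, 0.719, -0.001]
contact_force: [-0.7, -0.2, 0.4]
gripper_width: 0.598
grasp_force: 0.0
pin_foot [([148.6, 321.4], 0.76)]
catch_peg []
catch_pivot [([204.6, 279.5], 0.77)]
lever_grip [([284.8, 218.4], 0.85)]
lever_pivot [([218.0, 188.8], 0.86), ([187.1, 258.3], 0.3)]
jig [([185.5, 260.1], 0.96), ([148.9, 322.0], 0.54)]
foot []
grip_bar [([280.4, 215.3], 0.94)]
3064
0.06 209 [0.6075 0.0661 0.1503] [0.6536 0.07   0.1817]
0.07 752 [0.6066 0.07   0.15  ] [0.6534 0.0799 0.1822]
0.08 214 [0.6403 0.08   0.1752] [0.655  0.09   0.1841]
0.09 274 [0.64   0.09   0.1757] [0.6547 0.0998 0.1843]
0.1 289 [0.6397 0.1    0.176 ] [0.6542 0.1098 0.1846]
0.11 289 [0.6394 0.11   0.1752] [0.654  0.12   0.1843]
0.12 314 [0.6391 0.12   0.1748] [0.654  0.13   0.1843]
0.13 317 [0.6387 0.1301 0.1755] [0.6534 0.1399 0.184 ]
0.14 341 [0.6377 0.14   0.1705] [0.6539 0.15   0.1851]
0.15 65 [0.6391 0.15   0.1707] [0.6533 0.1505 0.184 ]
peg 224 (array([ 0.58791852, -0.02144487,  0.12500259]), array([0.59997636, 0.0167024 , 0.16491922]))
```

```bash
python3 -m handwheel '[[[0.001,0.001,-0.03,0,0,0],[0.001,0.001,-0.03,0,0,0],[0.001,0,-0.03,0,0,0],[0,0,-0.011,0,0,0],[0,0,0,0,0,0],[0,0,0,0,0,0]]]' 0.6
python3 -m handwheel '[[[0,0,0,0,0,0],[0,0,0,0,0,0],[0,0,0,0,0,0],[0,0,0,0,0,0],[0,0,0,0,0,0],[0,0,0,0,0,0],[0,0,0,0,0,0]]]' 0
python3 - <<'E'
import numpy as np
a=np.linspace(.6,-.82,21); x=.11*np.sin(a); z=.11*np.cos(a)
for i in range(20): print(np.round([(x[i+1]-x[i])*.9995,(x[i+1]-x[i])*.03,z[i+1]-z[i]],4))
E
```

```text
time: 20.98
tool_pos: [0.647, 0.1174, 0.16]
tool_rot: [-0.0, 0.695, 0.719, -0.0]
contact_force: [-0.1, -0.3, -0.3]
gripper_width: 0.603
grasp_force: 0.0
time: 21.57
tool_pos: [0.6469, 0.1175, 0.1625]
tool_rot: [0.0, 0.695, 0.719, 0.0]
contact_force: [-5.9, 0.0, 5.9]
gripper_width: 0.148
grasp_force: 58.4
[-0.0066 -0.0002  0.0042]
[-0.0069 -0.0002  0.0037]
[-0.0071 -0.0002  0.0032]
[-0.0073 -0.0002  0.0027]
[-0.0075 -0.0002  0.0022]
[-0.0076 -0.0002  0.0016]
[-0.0077 -0.0002  0.0011]
[-0.0078 -0.0002  0.0005]
[-0.0078 -0.0002 -0.    ]
[-0.0078 -0.0002 -0.0006]
[-0.0077 -0.0002 -0.0011]
[-0.0076 -0.0002 -0.0017]
[-0.0075 -0.0002 -0.0022]
[-0.0073 -0.0002 -0.0027]
[-0.0071 -0.0002 -0.0033]
[-0.0068 -0.0002 -0.0037]
[-0.0066 -0.0002 -0.0042]
[-0.0062 -0.0002 -0.0047]
[-0.0059 -0.0002 -0.0051]
[-0.0055 -0.0002 -0.0055]
```

```bash
python3 -m handwheel '[[[-0.0066,-0.0002,0.0042,0,0,0],[-0.0069,-0.0002,0.0037,0,0,0],[-0.0071,-0.0002,0.0032,0,0,0],[-0.0073,-0.0002,0.0027,0,0,0],[-0.0075,-0.0002,0.0022,0,0,0],[-0.0076,-0.0002,0.0016,0,0,0],[-0.0077,-0.0002,0.0011,0,0,0],[-0.0078,-0.0002,0.0005,0,0,0],[-0.0078,-0.0002,0,0,0,0],[-0.0078,-0.0002,-0.0006,0,0,0],[0,0,0,0,0,0]]]' 0
```

```text
time: 22.48
tool_pos: [0.5727, 0.1154, 0.1814]
tool_rot: [0.001, 0.695, 0.719, 0.001]
contact_force: [1.3, 0.2, 8.8]
gripper_width: 0.151
grasp_force: 59.2
```

```bash
python3 -m handwheel '[[[-0.0077,-0.0002,-0.0011,0,0,0],[-0.0076,-0.0002,-0.0017,0,0,0],[-0.0075,-0.0002,-0.0022,0,0,0],[-0.0073,-0.0002,-0.0027,0,0,0],[-0.0071,-0.0002,-0.0033,0,0,0],[-0.0068,-0.0002,-0.0037,0,0,0],[-0.0066,-0.0002,-0.0042,0,0,0],[-0.0062,-0.0002,-0.0047,0,0,0],[-0.0059,-0.0002,-0.0051,0,0,0],[-0.0055,-0.0002,-0.0055,0,0,0],[0,0,0,0,0,0],[0,0,0,0,0,0]]]' 0
python3 look.py w12; python3 - <<'E'
from pc import *
P=cloud("w12")
q=sel(P,(.46,.07,.13),(.56,.16,.19)); print(len(q))
for y in np.arange(0.06,.16,.01):
    k=q[(q[:,1]>y)&(q[:,1]<y+.01)]; 
    if len(k)>8: print(round(y,2),len(k),np.round(k.min(0),4),np.round(k.max(0),4))
im,d=grab_frame("scene");im2,d2=grab_frame("side")
cv2.imwrite("pics/end.png",np.hstack([cv2.resize(x,(400,400),interpolation=cv2.INTER_CUBIC) for x in (im[190:310,190:310],im2[130:250,210:330])]))
E
```

```text
time: 23.48
tool_pos: [0.5052, 0.1136, 0.1483]
tool_rot: [0.001, 0.695, 0.719, 0.001]
contact_force: [-3.2, -0.4, 17.3]
gripper_width: 0.148
grasp_force: 60.4
pin_foot []
catch_peg []
catch_pivot []
lever_grip [([284.0, 289.7], 0.58)]
lever_pivot [([400.9, 228.0], 0.68)]
jig []
foot []
grip_bar [([275.9, 285.9], 0.85)]
8819
0.07 477 [0.5    0.0702 0.145 ] [0.5179 0.08   0.1692]
0.08 617 [0.4989 0.08   0.161 ] [0.5135 0.09   0.1703]
0.09 648 [0.4988 0.09   0.1622] [0.513  0.1    0.1705]
0.1 906 [0.4972 0.1    0.1642] [0.5138 0.11   0.1885]
0.11 1097 [0.479  0.11   0.1593] [0.5133 0.12   0.19  ]
0.12 3289 [0.481 0.12  0.152] [0.5329 0.13   0.19  ]
0.13 860 [0.4974 0.13   0.161 ] [0.5121 0.14   0.1701]
0.14 925 [0.496 0.14  0.154] [0.5128 0.1468 0.1713]
```

View pics/end.png

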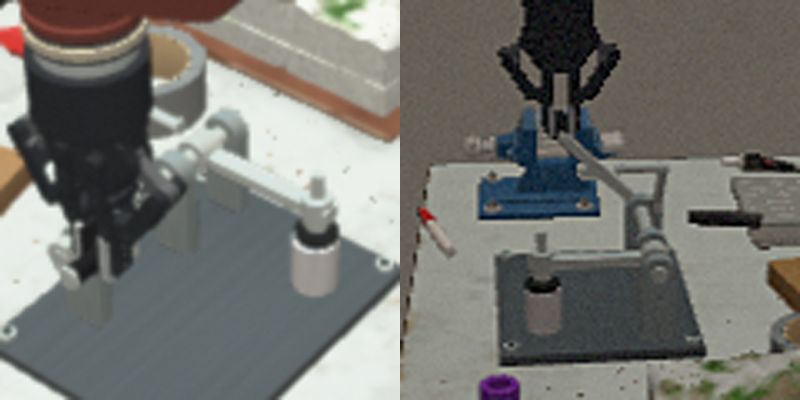

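The arm lies level, the foot presses on the sleeve on the pin at (313,260) left half, and the gripper holds the bar. I add a little pull, hold, and hand in.

```bash
python3 -m handwheel '[[[-0.001,0,-0.001,0,0,0],[0,0,0,0,0,0],[0,0,0,0,0,0],[0,0,0,0,0,0],[0,0,0,0,0,0],[0,0,0,0,0,0]]]' 0
python3 -c "
from plant import *
print(job_done())"
```

```text
time: 24.53
tool_pos: [0.5051, 0.1136, 0.1482]
tool_rot: [0.002, 0.695, 0.719, 0.002]
contact_force: [-3.1, 0.0, 18.9]
gripper_width: 0.148
grasp_force: 60.5
the job is handed in; nothing more can be done
None
```

The wide-bore sleeve is home on the gauge pin, the catch is flipped over, and the gripper is holding the lever at its stop with the foot pressing on the sleeve; I handed the job in at 24.5 s, and no verdict came back. Wrist force briefly passed 70 N while I pushed the catch, below the 120 N limit; I did not find the cause.

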